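Weigh a specimen: load, release and re-arrest the beam balance

ROBOT

A 7-joint arm with a two-finger parallel gripper is mounted at the origin on the work surface. World frame = base frame: x ahead of the robot, y to its left, z up, the work surface at z = 0. Lengths are in m, angles in rad, forces in N, time in s.
With the tool pointing down it reaches from about 0.425 to 0.875 m from the base axis. Payload 4.7 kg.
Tool frame: the origin (TCP) lies midway between the tips of the shut fingers; the grasp point (between the pads) lies 19 mm behind it; z points along the fingers, y is the line along which they close (so a half turn about z gives the same grasp; the last joint's range is limited). The gripper opens to 87 mm and grips with 3 to 60 N. Pads are 19 mm wide; open, the fingers measure 117 mm over their backs; the gripper's body (75 mm by 190 mm) begins 51 mm behind the grasp point.
Start: joints at [-1.159, 0.321, -0.07, 1.45, 0.023, 1.371, -0.057], TCP at [0.252, 0.599, 0.223] pointing down, gripper open.
Joint ranges: [-2.86, 2.86], [-0.3, 2.09], [-1.38, 1.24], [0.06, 2.45], [-1.56, 4.7], [0.09, 2.05], [-2.69, 2.69]. Speed limits (rad/s): [2.57, 2.57, 3.14, 3.14, 3.14, 3.14, 3.14].

INTERFACE

Orientations are given as a rotation vector (axis times angle).
In Python, from bench import ctrl gives the robot as it stands. The module is installed in compiled form; this text tells all that it offers.
- The arm moves only by the tool carry_out, never from a script. Its argument "steps" is a list of rows, each a list of 7 numbers: the turn, a rotation vector about the world's x, y, z in degrees, then the shift along the world's x, y, z in cm, then the opening, from 0 (shut) to 1 (fully open). A call has 1 to 12 rows; each row is the pose to reach, as a shift and turn from the pose commanded when the call began; what a row does not reach only later rows make up. A row lasts 1/10 s, in which the tool goes at most 50 mm and 8.59 degrees, less where a joint would pass 70% of its speed; a pose out of reach is approached as far as the arm can. A call with a gripper value outside its range is refused whole. The fingers move at their own pace and stop on an object; "squeeze" is the grip in N (left out, the last holds). Time passes only in rows, so rows that repeat a pose let the fingers close. It gives the time, the measured TCP pose, the force, the opening and the grip force at its end, in the units of the state.
- ctrl.get_state(): the state, without advancing time (a new reading comes with each control period).
- ctrl.get_image(name): name is "side" or "top" or "wrist"; returns a dict with "pixels" (420x560x3 uint8, red, green, blue), "camera_matrix" (3x3 intrinsics, pixels), "cam_to_world" (4x4, takes a point from camera to world coordinates); the wrist camera has in their place "T_tool_cam" (4x4, takes a point from camera to tool coordinates, whose origin is the TCP and whose axes are the flange's). Camera axes: x right, y down, z forward; pixel columns grow to the right and rows downward; lengths in m; the calibration is good to about 2 mm. A picture is of the moment at which its call begins: read the wrist's pose just before it. There is no depth.
- ctrl.close_job(): hands the job in; it is judged then, once.
The state is a dict: "time": time; "joint_positions": joint angles; "qd": joint speeds; "joint_torque": joint torques, N m; "position": TCP position; "tool_rot": TCP orientation; "ft_force": force on the tool from outside, world axes, zero at the start; "torque": the same for the moment, N m; "grip_width": opening from 0.0 (shut) to 1.0 (fully open); "grip_force": force on a finger pad.
Only numpy, scipy, OpenCV 4.12 (cv2) and the standard library are available. Lean on these libraries where they do the work, as an engineer would, in place of code of your own. Each camera call takes 0.05 s, during which the arm holds its last target. There are 200 camera calls.

TASK

Weigh the specimen on the pan of the beam balance: with the beam still arrested, take the tallest of the three pin weights out of the slanted rack and hang it at the free end of the beam, its rod down through the eyelet until its head sits on the eyelet. Then throw the arrest lever all the way over to free the beam, let the beam come to rest level by itself for at least a second with nothing touching the weight, and bring the lever fully back home so that the beam is arrested again with the weight still on it. Never free the beam before the weight is seated, leave the other two weights in the rack and do not push the jar, wash bottle or loose dish on the bench about.

Things in the scene. Friction and masses are not known exactly. Their poses are not given: they have to be found in the camera images.
- balance: Beam balance fixed to the bench. Origin on the bench under the pillar; z up, beam along y, x away from the robot side. White base 220 x 140 x 22 mm, x = -150 to +70 mm. Pillar 26 mm thick with a fork (46 x 30 mm) up to z = 228 mm; the steel beam (16 x 18 mm, 178 mm long) is hinged in it at z = 210 mm. Eyelet at its -y end, arrest lever in front (-x).
- eyelet (a point): Centre of the top face of the eyelet at the free (-y) end of the beam: a flat steel plate 36 x 36 mm, 8 mm thick, with a vertical round hole of 14 mm. At y = -110 mm, z = 214 mm in the balance's frame when the beam is level. It turns with the beam.
- pan (a point): Centre of the top of the round pan (radius 40 mm) fixed at the beam's +y end, y = +125 mm, z = 214 mm; a glass dish with the specimen is fixed on it, reaching 16 mm higher. Under the beam two arrest posts (12 mm thick, y = +65 and -65 mm, tops at z = 201 mm) hold it level when the lever is home and sink 16 mm when it is thrown.
- beam (a joint): Tilt of the beam, rad. 0 = level, positive = eyelet end down, range -0.12 to 0.12. Without a weight the freed beam drops to -0.12 (pan down); with the tall weight it settles near 0; the other weights are too light.
- arrest_lever (a joint): Arrest lever angle, rad. 0 = home, beam arrested (lever leaning 0.45 rad to the balance's -x, towards the robot side); 0.9 = thrown fully over, beam free (leaning 0.45 rad to +x). Stays where it is left; takes about 2 N at the ball.
- lever_tip (a point): Centre of the black ball (28 mm diameter) at the end of the arrest lever, 100 mm from the hinge; the lever's rod is 10 mm thick. About 125 mm above the bench at both ends of its swing, 135 mm midway.
- lever_hinge (a point): Middle of the arrest lever's hinge, at x = -110 mm, y = 0, z = 35 mm in the balance's frame. The hinge axis is the balance's y axis; positive turns carry the ball to +x.
- rack: White slanted rack fixed to the bench, 190 mm wide (y). Origin on the bench; z up, x away from the robot side. Its sloping plate (56 mm along the slope, 22 mm thick) faces the robot side: its normal leans 28 degrees from vertical to the rack's -x. Three through holes of 12 mm, their mouths at x = 0, z = 90 mm, y = -65, 0 and +65 mm. The weights stand in them, in any order.
- weight_tall: The tallest of three steel pin weights, about 0.33 kg: a cylindrical head of 30 mm diameter and 50 mm height on a rod of 10 mm diameter and 80 mm length with a tapered end. Origin where the rod meets the flat underside of the head; z along the axis, from rod to head: the head spans z = 0 to 50 mm, the rod z = 0 to -80 mm.
- weight_medium: Medium pin weight: the same but with a head 35 mm high. Stays in the rack.
- weight_short: Short pin weight: the same but with a head 20 mm high. Stays in the rack.
- jar: Specimen jar with a white cap, 56 mm diameter, 75 mm high, loose on the bench; origin at the centre of its underside. Leave alone.
- wash_bottle: White wash bottle, 64 mm diameter, 170 mm high, loose; origin at the centre of its underside. Leave alone.
- dish: Closed glass dish, 80 mm diameter, 18 mm high, loose; origin at the centre of its underside. Leave alone.

How it is judged:
On the way, in this order (a step that is already met when the one before it is completed fails the run):
1. the tall weight hangs in the eyelet, head seated on it, let go of, the beam still arrested (distance between weight_tall and eyelet below 0.007 m and angle between weight_tall's own z axis and vertical below 0.15 rad and contact force between each of the arm, the fingers and weight_tall below 0.1 N and value of joint arrest_lever below 0.25 rad), for 0.2 s.
2. the lever is thrown over and the freed beam rests level with the weight on it, untouched, for a second (value of joint arrest_lever above 0.78 rad and value of joint beam between -0.05 and 0.05 rad and velocity of joint beam between -0.1 and 0.1 rad/s and contact force between each of the arm, the fingers and weight_tall below 0.1 N and distance between weight_tall and eyelet below 0.008 m), for 0.8 s.
At the end, for the whole second after the job is handed in: Lever home (under 0.12 rad), beam level within 0.035 rad, tall weight at rest upright in the eyelet (head underside within 7 mm of its top centre, tilt under 0.15 rad); other weights within 15 mm of their starts, jar, wash bottle and dish within 30 mm (value of joint arrest_lever below 0.12 rad and value of joint beam between -0.035 and 0.035 rad and distance between weight_tall and eyelet below 0.007 m and angle between weight_tall's own z axis and vertical below 0.15 rad and linear speed of weight_tall below 0.02 m/s and distance of each of weight_medium, weight_short from where it was at the start of the episode below 0.015 m and distance of each of jar, wash_bottle, dish from where it was at the start of the episode below 0.03 m); the robot touches nothing.
It fails at once if the beam is freed (lever past 0.3 rad) while the tall weight is not in the eyelet (value of joint arrest_lever above 0.3 rad and distance between weight_tall and eyelet above 0.015 m).
It fails at once if one of the other weights is taken out of the rack or moved by more than 30 mm (distance of any of weight_medium, weight_short from where it was at the start of the episode above 0.03 m).
It fails at once if the jar, wash bottle or glass dish is pushed more than 40 mm (distance of any of jar, wash_bottle, dish from where it was at the start of the episode above 0.04 m).
It also fails if it takes over 72 s, if anything falls off the work surface, if the arm or the gripper's body presses on something with over 40 N, if the wrist force passes 120 N, or if a joint passes its speed limit or range.

## Working session

There is one attempt and no reset: what is moved stays moved. The work goes in short steps, Python scripts to look and compute and a tool call to move; the robot and the scene stay as the last step left them, time stands still between calls to the robot, and variables do not carry over. Pictures are saved under pics/ and viewed, at most 13 in all, crops included, and the job is handed in when it is done.

Besides the shell and the picture viewer there is one more tool, called after ">>>" by a JSON object that holds its "api" and its "payload". carry_out: Moves the arm, as the interface text tells. Its arguments: {"type":"object","properties":{"steps":{"type":"array","items":{"type":"array","items":{"type":"number"}}},"squeeze":{"type":"number"}},"required":["steps"]}

```bash
mkdir -p pics; python3 - <<'E'
from bench import ctrl
import cv2,numpy as np,pickle
s=ctrl.get_state();print(s)
d={}
for n in("side","top"):
    im=ctrl.get_image(n);d[n]=im;cv2.imwrite(f"pics/{n}0.png",im["pixels"][:,:,::-1]);print(n,im["camera_matrix"],im["cam_to_world"])
pickle.dump(d,open("d0.pkl","wb"))
E
```

```text
{'time': 0.0, 'joint_positions': array([-1.15890347,  0.32183913, -0.07006849,  1.4516519 ,  0.02263217,
        1.37076519, -0.05689726]), 'qd': array([-0.00127751, -0.00117785,  0.00084849, -0.00105938, -0.00108142,
       -0.00122636,  0.0002403 ]), 'joint_torque': array([ 2.36603091e-04, -4.91298151e+01, -4.03788993e-01, -3.12525415e+01,
       -6.40361197e-02,  4.38436959e-02,  1.83482834e-04]), 'position': array([0.25165929, 0.5987291 , 0.2214625 ]), 'tool_rot': array([-6.20655402e-01, -3.07942698e+00,  2.92385984e-03]), 'ft_force': array([ 0.32551135,  0.18063928, -1.14538119]), 'torque': array([-0.05794911, -0.00437048,  0.02091097]), 'grip_force': 0.0, 'grip_width': 1.0027987200571893}
side [[479.16632609   0.         276.03966604]
 [  0.         479.16632609 209.34190615]
 [  0.           0.           1.        ]] [[-0.96201633 -0.22397554  0.15607545  0.46252317]
 [-0.27229125  0.74632237 -0.60733878  0.56927325]
 [ 0.01954643 -0.62676781 -0.77896088  0.84040244]
 [ 0.          0.          0.          1.        ]]
top [[428.68825004   0.         272.95112875]
 [  0.         428.68825004 206.18880658]
 [  0.           0.           1.        ]] [[-0.02818881 -0.98289651  0.18198858  0.43311445]
 [-0.99930634  0.03214183  0.01880799 -0.01371355]
 [-0.02433575 -0.18133217 -0.98312075  1.09968488]
 [ 0.          0.          0.          1.        ]]
```

View pics/side0.png

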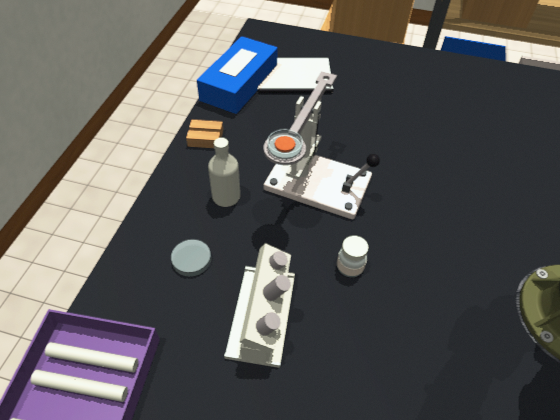

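View pics/top0.png

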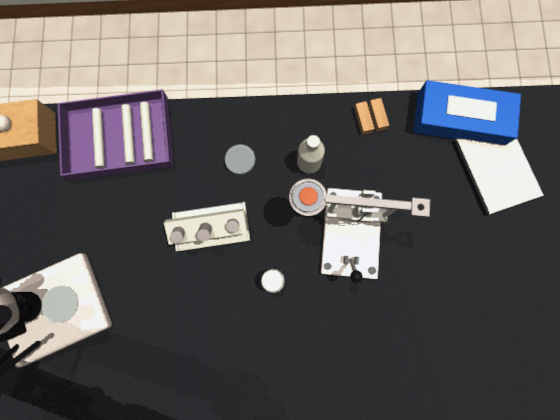

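The side view shows the rack weights at about (279,261), (277,289) and (268,324), the eyelet at (326,79) and the lever ball at (373,160). The top view shows the weights at (177,236), (204,233) and (232,227), the eyelet at (421,207) and the ball at (356,276). Next I'll enlarge these areas.

```bash
cat > h.py <<'E'
import numpy as np
def ray(im,u,v):
    T=np.array(im["cam_to_world"]);d=T[:3,:3]@np.linalg.inv(im["camera_matrix"])@[u,v,1]
    return T[:3,3],d/np.linalg.norm(d)
def onz(im,uv,z):
    o,d=ray(im,*uv);return o+d*(z-o[2])/d[2]
def tri(a,pa,b,pb):
    o1,d1=ray(a,*pa);o2,d2=ray(b,*pb)
    t=np.linalg.lstsq(np.c_[d1,-d2],o2-o1,rcond=None)[0]
    p,q=o1+d1*t[0],o2+d2*t[1];return (p+q)/2,np.linalg.norm(p-q)
def proj(im,p):
    T=np.linalg.inv(im["cam_to_world"]);c=T[:3,:3]@p+T[:3,3];w=im["camera_matrix"]@c;return w[:2]/w[2]
E
python3 - <<'E'
import pickle,cv2,numpy as np
from h import *
d=pickle.load(open("d0.pkl","rb"));t,s=d["top"],d["side"]
def crop(im,x,y,w,h,k=4):
    return cv2.resize(im["pixels"][y:y+h,x:x+w,::-1],None,fx=k,fy=k,interpolation=cv2.INTER_CUBIC)
a=crop(t,160,195,100,60);b=crop(s,225,240,100,75+50,4)[:,:]
c=crop(t,315,180,125,105,3.2);
top=np.vstack([a,crop(s,300,60,100,60+30)])
m=np.zeros((600,800,3),np.uint8);m[:240,:400]=a;m[240:600,:400]=crop(s,300,60,100,90);m[:336,400:]=c;m[340:600,400:720]=crop(s,240,245,80,65)
cv2.imwrite("pics/m1.png",m)
for n,uv in(("eye",((421,207),(326,79))),("ball",((356,276),(373,160))),("w1",((177,236),(268,324))),("w2",((204,233),(277,289))),("w3",((232,227),(279,261)))):
    print(n,tri(t,uv[0],s,uv[1]))
E
```

```text
eye (array([ 0.58549611, -0.30739977,  0.20669775]), np.float64(0.002020959105795248))
ball (array([ 0.44788501, -0.1762713 ,  0.12399342]), np.float64(0.0020407504183743716))
w1 (array([0.55526188, 0.2326706 , 0.1028612 ]), np.float64(0.0027965931743053193))
w2 (array([0.55889583, 0.1680626 , 0.10799715]), np.float64(0.0011660034949125477))
w3 (array([0.57280799, 0.10389021, 0.09508681]), np.float64(0.0012920985797983564))
```

View pics/m1.png

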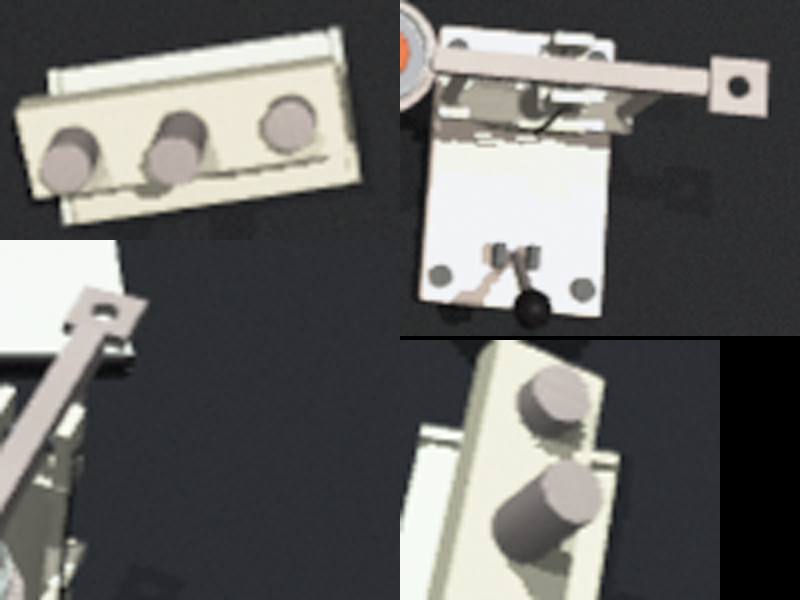

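The middle weight has the longest visible head, with its top at about (204,235.5) in the top view and (283,282.5) in the side view. I'll fit the rack and balance poses from these points to confirm it.

```bash
python3 - <<'E'
import pickle,itertools,numpy as np
from scipy.optimize import least_squares
from h import *
d=pickle.load(open("d0.pkl","rb"));t,s=d["top"],d["side"]
def W(p,q):
    c,n=np.cos(p[2]),np.sin(p[2]);return np.array([p[0]+c*q[0]-n*q[1],p[1]+n*q[0]+c*q[1],q[2]])
a=np.radians(28);n=np.array([-np.sin(a),0,np.cos(a)])
obs=[(t,0,(177,237)),(t,1,(203.75,235.5)),(t,2,(232.2,226.2)),(s,1,(283.25,282.5)),(s,2,(280,258.75))]
for L in itertools.permutations([.05,.035,.02]):
    f=lambda p:np.concatenate([proj(c,W(p,np.array([0,.065-.065*i,.09])+n*L[i]))-uv for c,i,uv in obs])
    r=least_squares(f,[.57,.17,.1]);print(L,r.x,np.degrees(r.x[2]),r.cost)
    if L[1]==.05 and L[0]==.035: print("head top",W(r.x,np.array([0,0,.09])+n*.05), np.round(r.fun,1))
cr=lambda X,Y:(315+(X-400)/3.2,180+Y/3.2)
ball=[-.11-.1*np.sin(.45),0,.035+.1*np.cos(.45)]
O=[(t,[.07,.07,.022],cr(441,26)),(t,[.07,-.07,.022],cr(617,41)),(t,[-.15,-.07,.022],cr(602,318)),(t,[-.15,.07,.022],cr(420,300)),(t,[0,-.11,.214],(420.9,207.2)),(s,[0,-.11,.214],(325.75,77.75)),(t,ball,(356.25,276.25)),(s,ball,(373,160))]
f=lambda p:np.concatenate([proj(c,W(p,q))-uv for c,q,uv in O])
r=least_squares(f,[.58,-.2,0],loss="soft_l1");print(r.x,np.degrees(r.x[2]),r.cost,np.round(r.fun,1))
print("eye",W(r.x,[0,-.11,.214]),"ball",W(r.x,ball),onz(t,(420.9,207.2),.214))
E
```

```text
(0.05, 0.035, 0.02) [0.57152932 0.16628146 0.11851808] 6.7905856307502495 19.237924059462497
(0.05, 0.02, 0.035) [0.57010303 0.16718467 0.1910057 ] 10.943820288897236 87.17808756875918
(0.035, 0.05, 0.02) [0.57295518 0.16874662 0.12510348] 7.167901646332413 3.197607637080692
head top [0.54966505 0.16581765 0.13414738] [-1.3  0.4 -0.9 -0.1 -0.5  0.2  0.  -0.9  0.2 -1.6]
(0.035, 0.02, 0.05) [0.56970504 0.17071074 0.27623913] 15.827336247704574 124.95690380205026
(0.02, 0.05, 0.035) [0.57255977 0.17240687 0.21385363] 12.252910306744132 14.597456647024323
(0.02, 0.035, 0.05) [0.57071016 0.17345366 0.2924424 ] 16.75571554023302 66.22298267934674
[ 0.59868041 -0.19578999 -0.12640741] -7.2426110186237596 1.3033102678085164 [-0.1 -0.7 -0.3 -0.4 -0.3 -0.1 -0.2 -0.1  0.1  0.   0.2 -1.  -0.   0.9
  0.3 -0.4]
eye [ 0.58481259 -0.30491232  0.214     ] ball [ 0.44640857 -0.17643852  0.12504471] [ 0.58485105 -0.30478791  0.214     ]
```

```bash
cat >> h.py <<'E'
from scipy.spatial.transform import Rotation as Ro
A=np.radians(28);RK=np.array([.57296,.16875,.12510])
def rackpt(l):
    c,n=np.cos(RK[2]),np.sin(RK[2]);q=np.array([-l*np.sin(A),0]);return np.array([RK[0]+c*q[0],RK[1]+n*q[0],.09+l*np.cos(A)])
def rackR():
    n=rackpt(1)-rackpt(0);z=-n;h=np.array([np.cos(RK[2]),np.sin(RK[2]),0]);y=h-n*(h@n);y/=np.linalg.norm(y);return np.c_[np.cross(y,z),y,z]
def downR(az):  # closing line azimuth (rad)
    y=np.array([np.cos(az),np.sin(az),0]);z=np.array([0,0,-1.]);return np.c_[np.cross(y,z),y,z]
def go(st,R,p):
    R0=Ro.from_rotvec(st["tool_rot"]);t=(Ro.from_matrix(R)*R0.inv()).as_rotvec(degrees=True)
    print("turn",t.round(2),"shift cm",((np.array(p)-st["position"])*100).round(2))
E
python3 - <<'E'
from bench import ctrl
from h import *
s=ctrl.get_state();s["position"][:]=[.252,.599,.223]
R=rackR();print(R.round(2));go(s,R,rackpt(.15))
E
```

```text
[[-0.12  0.88  0.47]
 [ 0.99  0.11  0.06]
 [ 0.    0.47 -0.88]]
turn [ 17.78 -23.42 -58.79] shift cm [ 25.11 -43.9   -0.06]
```

>>> {"api": "carry_out", "payload": {"steps": [[3,-4,-10,3,-3,5,1],[6,-8,-20,6,-8,7,1],[9,-12,-30,10,-13,7,1],[12,-16,-40,13,-18,7,1],[15,-20,-49,16,-23,7,1],[17.8,-23.4,-58.8,19,-28,6,1],[17.8,-23.4,-58.8,22,-33,4,1],[17.8,-23.4,-58.8,25.1,-38,2,1],[17.8,-23.4,-58.8,25.1,-42,0,1],[17.8,-23.4,-58.8,25.1,-43.9,0,1],[17.8,-23.4,-58.8,25.1,-43.9,0,1],[17.8,-23.4,-58.8,25.1,-43.9,0,1]]}}

```text
time: 1.3
position: [0.5034, 0.1522, 0.22]
tool_rot: [1.846, 2.067, 0.512]
ft_force: [0.9, -1.1, -0.8]
grip_width: 1.002
grip_force: 0.0
```

```bash
python3 - <<'E'
from bench import ctrl
from h import *
import cv2,pickle
s=ctrl.get_state();im=ctrl.get_image("wrist");pickle.dump((s,im),open("w1.pkl","wb"));cv2.imwrite("pics/w1.png",im["pixels"][:,:,::-1])
print(s["position"],s["qd"].round(3),im["T_tool_cam"],im["camera_matrix"]);go(s,rackR(),rackpt(.15));go(s,rackR(),rackpt(.012))
im=dict(im);T=np.eye(4);T[:3,:3]=Ro.from_rotvec(s["tool_rot"]).as_matrix();T[:3,3]=s["position"];im["cam_to_world"]=T@im["T_tool_cam"]
print("pred head top",proj(im,rackpt(.05)),"mouth",proj(im,rackpt(0)))
E
```

```text
[0.50341286 0.1522151  0.21999502] [ 0.14  -0.    -0.119 -0.006 -0.098 -0.07   0.115] [[ 3.49595345e-04 -9.54967291e-01 -2.96710887e-01  8.26916703e-02]
 [ 9.99999832e-01  4.70725839e-04 -3.36800897e-04 -6.94975670e-05]
 [ 4.61303321e-04 -2.96710719e-01  9.54967296e-01 -1.63049265e-01]
 [ 0.00000000e+00  0.00000000e+00  0.00000000e+00  1.00000000e+00]] [[332.02497987   0.         281.54112354]
 [  0.         332.02497987 211.72731047]
 [  0.           0.           1.        ]]
turn [ 0.08 -0.13  0.71] shift cm [-0.03  0.77  0.24]
turn [ 0.08 -0.13  0.71] shift cm [  6.4    1.58 -11.94]
pred head top [284.02958167 203.72229664] mouth [283.80509005 189.14319264]
```

View pics/w1.png

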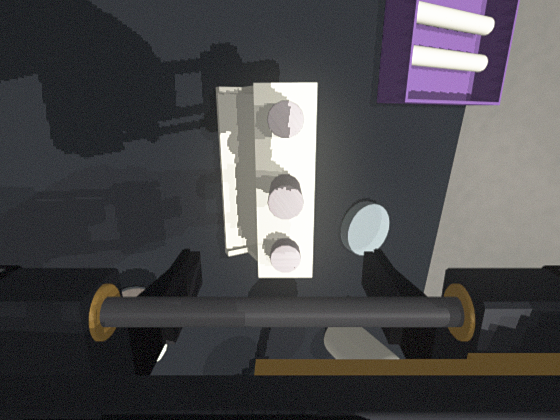

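The wrist view shows the tall head's top at about (285,203), against a prediction of (284,204). The fit is good, so I'll let the arm settle and then go in.

>>> {"api": "carry_out", "payload": {"steps": [[0,0,0,0,0,0,1],[0,0,0,0,0,0,1],[0,0,0,0,0,0,1]]}}

```text
time: 1.65
position: [0.5024, 0.1628, 0.2232]
tool_rot: [1.829, 2.082, 0.523]
ft_force: [0.4, -0.4, -0.2]
grip_width: 1.002
grip_force: 0.0
```

```bash
python3 - <<'E'
from bench import ctrl
from h import *
import cv2
s=ctrl.get_state();im=ctrl.get_image("wrist")
T=np.eye(4);T[:3,:3]=Ro.from_rotvec(s["tool_rot"]).as_matrix();T[:3,3]=s["position"];im["cam_to_world"]=T@im["T_tool_cam"]
print(s["position"],"pred",proj(im,rackpt(.05)))
g=cv2.cvtColor(im["pixels"],cv2.COLOR_RGB2GRAY)[150:240,262:310]
c=cv2.HoughCircles(cv2.resize(g,None,fx=4,fy=4,interpolation=cv2.INTER_CUBIC),cv2.HOUGH_GRADIENT,1,40,param1=120,param2=15,minRadius=50,maxRadius=95)
print(None if c is None else [(262+x/4,150+y/4,r/4) for x,y,r in c[0][:3]])
go(s,rackR(),rackpt(.012))
E
```

```text
[0.50240119 0.16278732 0.22319792] pred [281.31869458 216.15482824]
[(np.float32(282.875), np.float32(215.625), np.float32(16.95))]
turn [-0.06  0.14 -0.24] shift cm [  6.5    0.53 -12.26]
```

>>> {"api": "carry_out", "payload": {"steps": [[0,0,0,1.5,0.5,-2.6,1],[0,0,0,3.1,0.5,-5.6,1],[0,0,0,4.7,0.5,-8.6,1],[0,0,0,5.9,0.5,-10.9,1],[0,0,0,6.5,0.5,-12.2,1],[0,0,0,6.5,0.5,-12.2,1],[0,0,0,6.5,0.5,-12.2,1],[0,0,0,6.5,0.5,-12.2,0],[0,0,0,6.5,0.5,-12.2,0],[0,0,0,6.5,0.5,-12.2,0],[0,0,0,6.5,0.5,-12.2,0],[0,0,0,6.5,0.5,-12.2,0]], "squeeze": 35}}

```text
time: 2.9
position: [0.5679, 0.1653, 0.1009]
tool_rot: [1.833, 2.077, 0.521]
ft_force: [-0.4, 0.6, -0.0]
grip_width: 0.633
grip_force: 0.0
```

>>> {"api": "carry_out", "payload": {"steps": [[0,0,0,0,0,0,0],[0,0,0,0,0,0,0],[0,0,0,0,0,0,0],[0,0,0,0,0,0,0],[0,0,0,0,0,0,0],[0,0,0,0,0,0,0]]}}

```text
time: 3.5
position: [0.5679, 0.1652, 0.1006]
tool_rot: [1.833, 2.078, 0.521]
ft_force: [1.1, -0.2, 0.5]
grip_width: 0.334
grip_force: 35.0
```

```bash
python3 - <<'E'
from bench import ctrl
from h import *
s=ctrl.get_state();print(s["position"],s["grip_width"],s["grip_force"],s["ft_force"])
go(s,rackR(),rackpt(.012));print((rackpt(.112)-rackpt(.012))*100)
E
```

```text
[0.56791805 0.16522602 0.10062258] 0.33404284281976043 34.956835764460266 [ 1.09758441 -0.18352689  0.51759948]
turn [-0.05  0.1   0.01] shift cm [-0.05  0.28 -0.  ]
[-4.65802734 -0.58577822  8.82947593]
```

>>> {"api": "carry_out", "payload": {"steps": [[0,0,0,-0.5,-0.1,0.9,0],[0,0,0,-1.4,-0.2,2.6,0],[0,0,0,-2.8,-0.35,5.3,0],[0,0,0,-4.2,-0.5,7.9,0],[0,0,0,-5.1,-0.6,9.7,0],[0,0,0,-5.1,-0.6,14,0],[0,0,0,-5.1,-0.6,18,0],[0,0,0,-5.1,-0.6,22,0],[0,0,0,-5.1,-0.6,22,0],[0,0,0,-5.1,-0.6,22,0]]}}

```text
time: 4.5
position: [0.5177, 0.1581, 0.322]
tool_rot: [1.835, 2.073, 0.521]
ft_force: [1.0, -0.7, -3.4]
grip_width: 0.335
grip_force: 35.0
```

```bash
python3 - <<'E'
from bench import ctrl
from h import *
import cv2,pickle
s=ctrl.get_state();im=ctrl.get_image("wrist");pickle.dump((s,im),open("w2.pkl","wb"));cv2.imwrite("pics/w2.png",im["pixels"][:,:,::-1])
print(s["position"],s["grip_force"],s["ft_force"])
im["cam_to_world"]=im["T_tool_cam"]
for z in(-.04,0,.011,.05,.091):print(z,proj(im,np.array([0,0,z])),proj(im,np.array([.003,0,z])))
c=-.12641
for az in(c,c+np.pi/2,c-np.pi/2,0):go(s,downR(az),[.5848,-.3049,.33]);
E
```

```text
[0.51773506 0.15813293 0.32197162] 34.96749704238027 [ 0.95726622 -0.70049891 -3.44035761]
-0.04 [281.74349687 310.99065758] [281.74722079 304.87758412]
0 [281.73471743 268.09063707] [281.73760463 263.06664284]
0.011 [281.73291954 259.30543118] [281.73563857 254.51822655]
0.05 [281.72788023 234.68123891] [281.73013359 230.58261493]
0.091 [281.72409754 216.19745426] [281.72600689 212.63976094]
turn [  0.05  28.27 -13.94] shift cm [  6.71 -46.3    0.8 ]
turn [-21.4   21.48  74.15] shift cm [  6.71 -46.3    0.8 ]
turn [  22.96   22.88 -101.85] shift cm [  6.71 -46.3    0.8 ]
turn [-1.73 28.16 -6.84] shift cm [  6.71 -46.3    0.8 ]
```

View pics/w2.png

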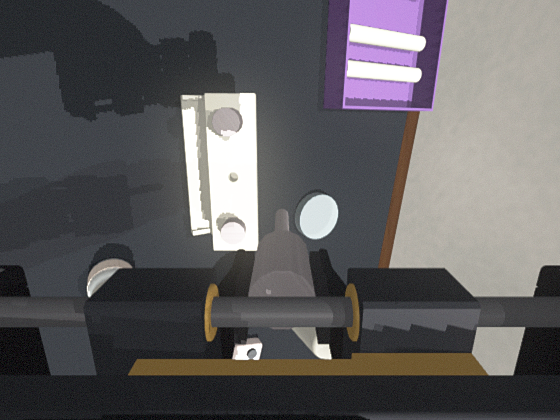

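The weight is held, with its rod tip at about (281,211), and its old hole at (234,177) is empty. Moving to hover over the eyelet.

>>> {"api": "carry_out", "payload": {"steps": [[0,4,-2,0,-3,2,0],[0,10,-5,1,-8,5,0],[0,16,-8,2,-13,5,0],[0,22,-11,3,-18,5,0],[0,28.3,-13.9,4,-23,5,0],[0,28.3,-13.9,5,-28,5,0],[0,28.3,-13.9,6,-33,5,0],[0,28.3,-13.9,6.7,-38,5,0],[0,28.3,-13.9,6.7,-43,5,0],[0,28.3,-13.9,6.7,-46.6,5,0],[0,28.3,-13.9,6.7,-46.6,3,0],[0,28.3,-13.9,6.7,-46.6,2,0]]}}

```text
time: 5.75
position: [0.5824, -0.3078, 0.3366]
tool_rot: [-2.353, -2.072, 0.009]
ft_force: [0.9, 1.8, -3.8]
grip_width: 0.335
grip_force: 35.0
```

>>> {"api": "carry_out", "payload": {"steps": [[0,0,0,0,0,0,0],[0,0,0,0,0,0,0],[0,0,0,0,0,0,0],[0,0,0,0,0,0,0],[0,0,0,0,0,0,0],[0,0,0,0,0,0,0]]}}

```text
time: 6.35
position: [0.5839, -0.3067, 0.3411]
tool_rot: [-2.352, -2.08, 0.001]
ft_force: [0.2, 0.1, -3.7]
grip_width: 0.338
grip_force: 35.0
```

```bash
python3 - <<'E'
from bench import ctrl
from h import *
import cv2,pickle
s=ctrl.get_state();d={n:ctrl.get_image(n) for n in("wrist","top","side")};pickle.dump((s,d),open("w3.pkl","wb"))
print(s["position"],Ro.from_rotvec(s["tool_rot"]).as_matrix().round(4),s["grip_force"])
go(s,downR(-.12641),[.5844,-.3077,.336])
im=d["wrist"];T=np.eye(4);T[:3,:3]=Ro.from_rotvec(s["tool_rot"]).as_matrix();T[:3,3]=s["position"];im["cam_to_world"]=T@im["T_tool_cam"]
e=proj(im,np.array([.5848,-.3049,.214]));print("eye pred",e)
m=np.zeros((600,800,3),np.uint8)
P=lambda i,x,y,w,h,k:cv2.resize(i["pixels"][y:y+h,x:x+w,::-1],None,fx=k,fy=k,interpolation=cv2.INTER_CUBIC)
m[:600,:400]=P(im,232,155,100,150,4);m[:300,400:]=P(d["side"],285,20,100,75,4);m[300:,400:]=P(d["top"],370,170,100,75,4)
cv2.imwrite("pics/m2.png",m)
E
```

```text
[ 0.58390887 -0.30673531  0.34108533] [[ 1.227e-01  9.924e-01 -1.400e-03]
 [ 9.924e-01 -1.227e-01  1.000e-03]
 [ 9.000e-04 -1.500e-03 -1.000e+00]] 34.96583764906973
turn [-0.06 -0.08 -0.2 ] shift cm [ 0.05 -0.1  -0.51]
eye pred [283.30920013 201.76858642]
```

View pics/m2.png

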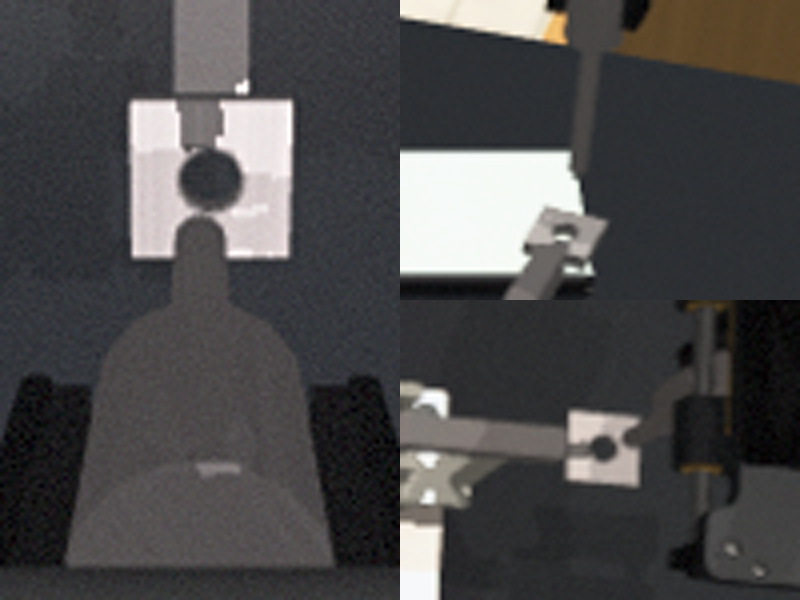

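The wrist crop shows the hole at (284.7,200.2) and the rod tip ending at (282.3,208.5). In the side view the tip is at (330,63.5) and the hole at (326.5,78). In the top view the tip is at (428.3,204.3) and the hole at (420.8,207).

```bash
python3 - <<'E'
from h import *
import pickle
s,d=pickle.load(open("w3.pkl","rb"));t,sd,w=d["top"],d["side"],d["wrist"]
T=np.eye(4);T[:3,:3]=Ro.from_rotvec(s["tool_rot"]).as_matrix();T[:3,3]=s["position"];w["cam_to_world"]=T@w["T_tool_cam"]
h,e1=tri(t,(420.8,207),sd,(326.5,78));p,e2=tri(t,(428.3,204.3),sd,(330,63.5))
print("hole",h,e1,"tip",p,e2,"diff",(p-h)*1e3)
z=s["position"][2]-.091
print("onz top: tip",onz(t,(428.3,204.3),z),"hole",onz(t,(420.8,207),.214))
print("onz side: tip",onz(sd,(330,63.5),z),"hole",onz(sd,(326.5,78),.214))
for v in(211,212,213):print("wrist tip",v,onz(w,(282.3,v),z))
print("wrist hole",onz(w,(284.75,200.25),.214))
print("tool axis at tip",T[:3,3]+T[:3,2]*.091)
E
```

```text
hole [ 0.58461567 -0.30563894  0.21076892] 0.002404560935078031 tip [ 0.58255258 -0.30963891  0.24545512] 0.004608435461419501 diff [-2.06308195 -3.99996955 34.68619696]
onz top: tip [ 0.5840698  -0.3081289   0.25008533] hole [ 0.58528021 -0.30461963  0.214     ]
onz side: tip [ 0.57928898 -0.30226837  0.25008533] hole [ 0.58277179 -0.30090025  0.214     ]
wrist tip 211 [ 0.5841688  -0.30245542  0.25008533]
wrist tip 212 [ 0.58406682 -0.30328733  0.25008533]
wrist tip 213 [ 0.58396466 -0.30412079  0.25008533]
wrist hole [ 0.5862663  -0.30364373  0.214     ]
tool axis at tip [ 0.58378243 -0.3066417   0.25008546]
```

>>> {"api": "carry_out", "payload": {"steps": [[0,0,0,0.2,0,-0.6,0],[0,0,0,0.2,0,-1.4,0],[0,0,0,0.2,0,-2.2,0],[0,0,0,0.2,0,-2.8,0],[0,0,0,0.2,0,-2.8,0],[0,0,0,0.2,0,-2.8,0],[0,0,0,0.2,0,-2.8,0],[0,0,0,0.2,0,-2.8,0]]}}

```text
time: 7.3
position: [0.586, -0.3069, 0.3131]
tool_rot: [-2.353, -2.08, 0.0]
ft_force: [0.3, 0.5, -3.7]
grip_width: 0.337
grip_force: 35.0
```

```bash
cat > look.py <<'E'
from bench import ctrl
from h import *
import cv2,pickle,sys
s=ctrl.get_state();d={n:ctrl.get_image(n) for n in("wrist","top","side")};pickle.dump((s,d),open(sys.argv[1]+".pkl","wb"))
print(s["position"],s["ft_force"])
im=d["wrist"]
m=np.zeros((600,800,3),np.uint8)
P=lambda i,x,y,w,h,k:cv2.resize(i["pixels"][y:y+h,x:x+w,::-1],None,fx=k,fy=k,interpolation=cv2.INTER_CUBIC)
m[:600,:400]=P(im,257,175,50,75,8);m[:300,400:]=P(d["side"],300,45,50,38,8)[:300];m[300:,400:]=P(d["top"],395,188,50,38,8)[:300]
cv2.imwrite("pics/%s.png"%sys.argv[1],m)
E
python3 look.py m3
```

```text
[ 0.58599511 -0.30688294  0.31311317] [ 0.28096957  0.45867314 -3.73081807]
```

View pics/m3.png

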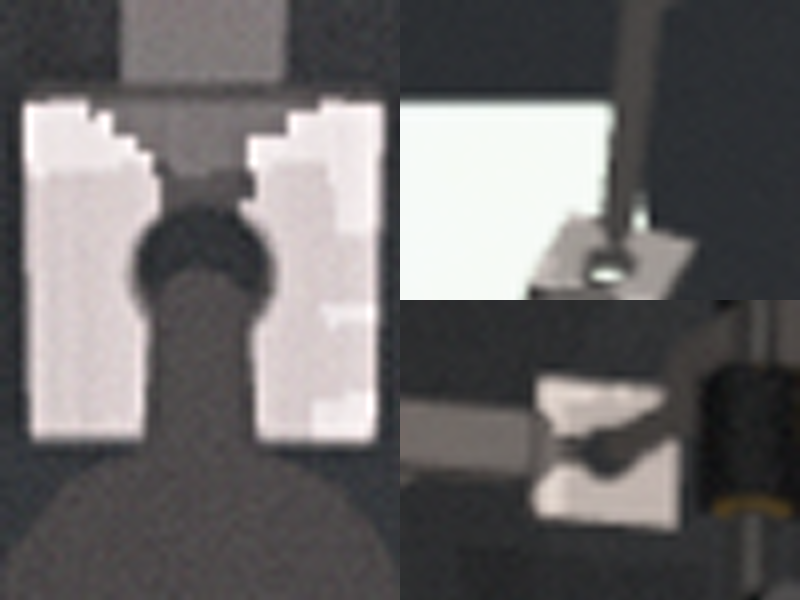

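The wrist crop shows the rod (u≈201) centred on the hole (204,272), and the tip projects onto the hole centre once it is lowered. I'll descend gently and watch the force.

>>> {"api": "carry_out", "payload": {"steps": [[0,0,0,0.03,0,-0.4,0],[0,0,0,0.03,0,-0.8,0],[0,0,0,0.03,0,-1.1,0],[0,0,0,0.03,0,-1.4,0],[0,0,0,0.03,0,-1.7,0],[0,0,0,0.03,0,-1.7,0],[0,0,0,0.03,0,-1.7,0]]}}

```text
time: 8.15
position: [0.5861, -0.3067, 0.2955]
tool_rot: [-2.352, -2.079, 0.001]
ft_force: [0.6, -0.1, -3.5]
grip_width: 0.333
grip_force: 35.0
```

>>> {"api": "carry_out", "payload": {"steps": [[0,0,0,0,0,-0.5,0],[0,0,0,0,0,-1.0,0],[0,0,0,0,0,-1.5,0],[0,0,0,0,0,-1.5,0],[0,0,0,0,0,-1.5,0]]}}

```text
time: 8.65
position: [0.586, -0.3066, 0.2803]
tool_rot: [-2.352, -2.079, 0.001]
ft_force: [0.3, -0.1, -2.7]
grip_width: 0.337
grip_force: 35.0
```

```bash
python3 look.py m4
```

```text
[ 0.5860332 -0.306642   0.2802772] [ 0.29485355 -0.10745502 -2.71107129]
```

View pics/m4.png

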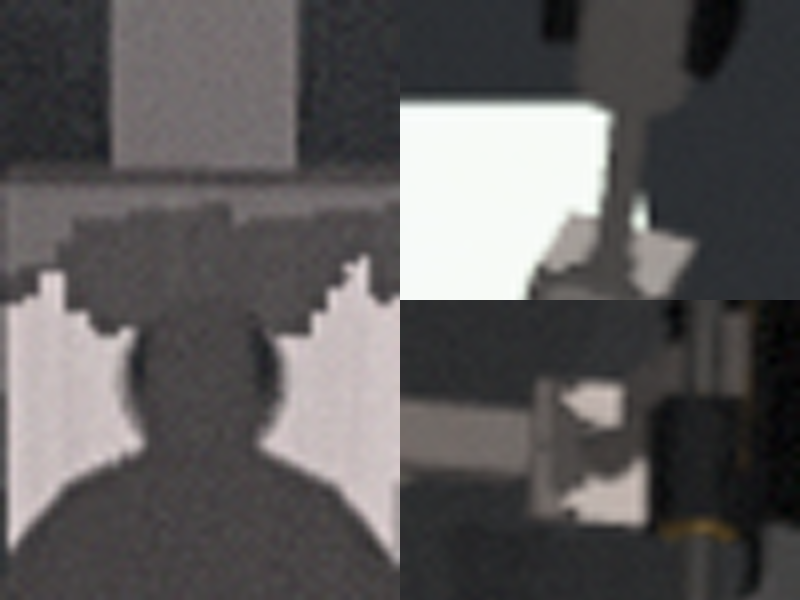

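The rod is in the hole (hole spans u≈125–283 and the rod 145–262). Continuing down.

>>> {"api": "carry_out", "payload": {"steps": [[0,0,0,0,0,-0.8,0],[0,0,0,0,0,-1.7,0],[0,0,0,0,0,-2.6,0],[0,0,0,0,0,-3.5,0],[0,0,0,0,0,-4.3,0],[0,0,0,0,0,-4.7,0],[0,0,0,0,0,-4.7,0],[0,0,0,0,0,-4.7,0]]}}

```text
time: 9.6
position: [0.5863, -0.3068, 0.2338]
tool_rot: [-2.352, -2.079, 0.001]
ft_force: [-0.8, -0.8, -3.2]
grip_width: 0.334
grip_force: 35.0
```

>>> {"api": "carry_out", "payload": {"steps": [[0,0,0,0,0,-0.2,0],[0,0,0,0,0,-0.4,0],[0,0,0,0,0,-0.5,0],[0,0,0,0,0,-0.5,0],[0,0,0,0,0,-0.5,0]]}}

```text
time: 10.1
position: [0.5861, -0.3067, 0.2286]
tool_rot: [-2.352, -2.079, 0.001]
ft_force: [-0.0, 1.0, -3.7]
grip_width: 0.33
grip_force: 35.0
```

>>> {"api": "carry_out", "payload": {"steps": [[0,0,0,0,0,-0.1,0],[0,0,0,0,0,-0.2,0],[0,0,0,0,0,-0.3,0],[0,0,0,0,0,-0.3,0],[0,0,0,0,0,-0.3,0]]}}

```text
time: 10.6
position: [0.5862, -0.3069, 0.2261]
tool_rot: [-2.353, -2.079, 0.001]
ft_force: [-0.9, 0.3, 1.0]
grip_width: 0.338
grip_force: 35.0
```

The eyelet now carries the weight. Releasing and rising.

>>> {"api": "carry_out", "payload": {"steps": [[0,0,0,0,0,0,0.5],[0,0,0,0,0,0,0.6],[0,0,0,0,0,0,0.8],[0,0,0,0,0,0,0.8],[0,0,0,0,0,0,0.8],[0,0,0,0,0,0.5,0.8],[0,0,0,0,0,2,0.8],[0,0,0,0,0,5,0.8],[0,0,0,0,0,9,0.8],[0,0,0,0,0,13,0.8],[0,0,0,0,0,13,0.8],[0,0,0,0,0,13,0.8]]}}

```text
time: 11.8
position: [0.5866, -0.3072, 0.358]
tool_rot: [2.353, 2.08, 0.001]
ft_force: [-0.9, 0.0, -0.1]
grip_width: 0.802
grip_force: 0.0
```

```bash
cat > look2.py <<'E'
from bench import ctrl
import cv2,pickle,sys,numpy as np
s=ctrl.get_state();d={n:ctrl.get_image(n) for n in("wrist","side")};pickle.dump((s,d),open(sys.argv[1]+".pkl","wb"))
print(s["time"],s["position"],s["joint_positions"].round(2),s["grip_width"])
m=np.zeros((600,800,3),np.uint8)
m[:300,:400]=cv2.resize(d["wrist"]["pixels"][:,:,::-1],(400,300))
m[:,400:]=cv2.resize(d["side"]["pixels"][30:230,270:403,::-1],(400,600),interpolation=cv2.INTER_CUBIC)
cv2.imwrite("pics/%s.png"%sys.argv[1],m)
E
python3 look2.py m5
```

```text
11.8 [ 0.5865684  -0.3072322   0.35801219] [ 0.2   0.33  0.34  1.19 -0.11  1.64  0.39] 0.8017472506906007
```

View pics/m5.png

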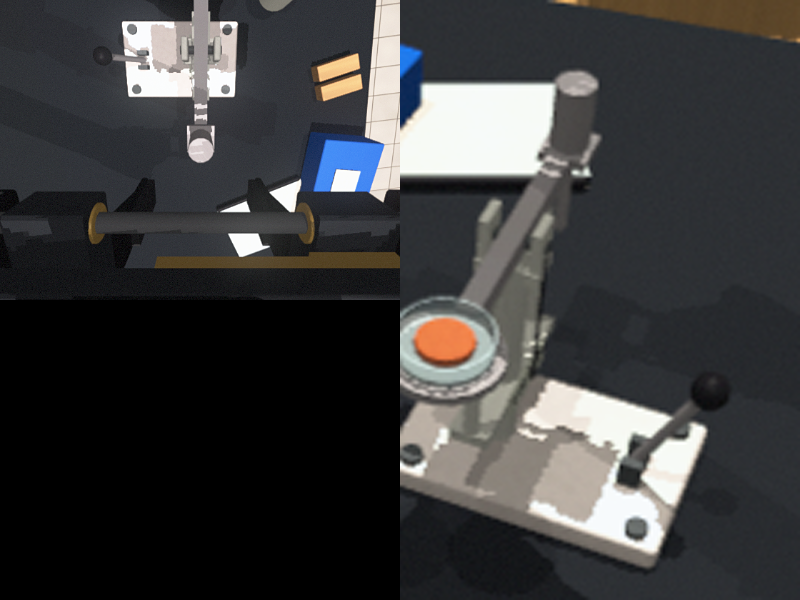

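The weight is seated upright in the eyelet (head top at (575,85) in the crop) and the lever is home, with its ball at (710,392). Next I'll plan a gentle ball grip closing along the hinge axis, with the tool tilted 10° so it clears the fork.

```bash
cat >> h.py <<'E'
B=np.array([.59868,-.19579,-.12641])
def bal(q):
    c,n=np.cos(B[2]),np.sin(B[2]);return np.array([B[0]+c*q[0]-n*q[1],B[1]+n*q[0]+c*q[1],q[2]])
def ball(a): return bal([-.11+.1*np.sin(a-.45),0,.035+.1*np.cos(a-.45)])
def levR(t=10):
    t=np.radians(t);o=bal([0,0,0]);z=bal([np.sin(t),0,-np.cos(t)])-o;y=bal([0,1,0])-o;return np.c_[np.cross(y,z),y,z]
E
python3 - <<'E'
from h import *
from bench import ctrl
import pickle,cv2
s,d=pickle.load(open("m5.pkl","rb"));w=d["wrist"]
T=np.eye(4);T[:3,:3]=Ro.from_rotvec(s["tool_rot"]).as_matrix();T[:3,3]=s["position"];w["cam_to_world"]=T@w["T_tool_cam"]
g=cv2.cvtColor(w["pixels"],cv2.COLOR_RGB2GRAY)[50:110,110:180]
c=cv2.HoughCircles(cv2.resize(g,None,fx=4,fy=4,interpolation=cv2.INTER_CUBIC),cv2.HOUGH_GRADIENT,1,40,param1=60,param2=12,minRadius=35,maxRadius=75)
print("pred px",proj(w,ball(0)))
if c is not None:
    for x,y,r in c[0][:3]:u=(110+x/4,50+y/4);print(u,r/4,onz(w,u,.125))
print("ball",ball(0));R=levR();print(R.round(2))
for h in(.12,):go(s,R,ball(0)+R[:,2]*(.019-h))
for a in np.arange(0,.91,.15):print(a.round(2),((ball(a)-ball(0))*100).round(2))
print("descend 12cm",(R[:,2]*12).round(2))
E
```

```text
pred px [142.33836732  80.10211617]
(np.float32(143.625), np.float32(79.375)) 13.275 [ 0.44799426 -0.17587194  0.125     ]
(np.float32(165.125), np.float32(89.625)) 10.675 [ 0.46926714 -0.18927749  0.125     ]
(np.float32(163.125), np.float32(67.125)) 11.075 [ 0.47233795 -0.16623334  0.125     ]
ball [ 0.44640821 -0.17643814  0.12504471]
[[-0.98  0.13  0.17]
 [ 0.12  0.99 -0.02]
 [-0.17  0.   -0.98]]
turn [-8.81 -6.73 89.56] shift cm [-15.76  13.3  -13.35]
0.0 [0. 0. 0.]
0.15 [ 1.38 -0.18  0.55]
0.3 [ 2.83 -0.36  0.88]
0.45 [ 4.31 -0.55  1.  ]
0.6 [ 5.8  -0.74  0.88]
0.75 [ 7.25 -0.92  0.55]
0.9 [ 8.63 -1.1   0.  ]
descend 12cm [  2.07  -0.26 -11.82]
```

>>> {"api": "carry_out", "payload": {"steps": [[-0.8,-0.6,8,-2,1,0,0.8],[-1.6,-1.2,16,-4,2,0,0.8],[-2.4,-1.8,24,-7,4,0,0.8],[-3.2,-2.4,32,-10,6,0,0.8],[-4,-3,40,-13,8,0,0.8],[-4.8,-3.6,48,-15,10,0,0.8],[-5.6,-4.2,56,-15.7,12,0,0.8],[-6.4,-4.8,64,-15.7,13.3,-1,0.8],[-7.2,-5.4,72,-15.7,13.3,-3,0.8],[-8,-6,80,-15.7,13.3,-5,0.8],[-8.8,-6.7,88,-15.7,13.3,-7,0.8],[-8.8,-6.7,89.6,-15.7,13.3,-9,0.8]]}}

```text
time: 13.1
position: [0.4278, -0.1735, 0.2634]
tool_rot: [0.182, 2.966, -0.021]
ft_force: [-0.3, -0.0, 0.3]
grip_width: 0.803
grip_force: 0.0
```

>>> {"api": "carry_out", "payload": {"steps": [[0,0,0,0,0,0,0.8],[0,0,0,0,0,0,0.8],[0,0,0,0,0,0,0.8],[0,0,0,0,0,0,0.8],[0,0,0,0,0,0,0.8]]}}

```text
time: 13.6
position: [0.4295, -0.1739, 0.2663]
tool_rot: [0.187, 2.962, -0.023]
ft_force: [0.5, 1.0, 0.6]
grip_width: 0.796
grip_force: 0.0
```

```bash
python3 - <<'E'
from h import *
from bench import ctrl
s=ctrl.get_state();R=levR();print(s["position"],s["joint_positions"].round(2))
b=ball(0)+[.0007,.0003,0]
go(s,R,b+R[:,2]*(.019-.12));go(s,R,b+R[:,2]*.019)
E
```

```text
[ 0.42954517 -0.17385959  0.26633811] [ 0.04 -0.25  0.26  1.96  0.04  1.26  1.74]
turn [ 0.23 -0.07  0.  ] shift cm [ 0.02 -0.01 -4.18]
turn [ 0.23 -0.07  0.  ] shift cm [  2.08  -0.27 -16.  ]
```

>>> {"api": "carry_out", "payload": {"steps": [[0,0,0,0,0,-3,0.8],[0,0,0,0.2,0,-6,0.8],[0,0,0,0.7,-0.1,-9,0.8],[0,0,0,1.2,-0.15,-11.5,0.8],[0,0,0,1.7,-0.2,-14,0.8],[0,0,0,2.1,-0.25,-16,0.8],[0,0,0,2.1,-0.25,-16,0.8],[0,0,0,2.1,-0.25,-16,0.8],[0,0,0,2.1,-0.25,-16,0.8]]}}

```text
time: 14.5
position: [0.4511, -0.1766, 0.1071]
tool_rot: [0.187, 2.961, -0.023]
ft_force: [0.4, -0.1, 0.1]
grip_width: 0.796
grip_force: 0.0
```

```bash
python3 - <<'E'
from h import *
from bench import ctrl
s=ctrl.get_state();R=levR();print(s["position"],s["joint_positions"].round(2),s["ft_force"])
b=ball(0)+[.0007,.0003,0];go(s,R,b+R[:,2]*.019)
E
```

```text
[ 0.45105334 -0.17664398  0.10711578] [ 0.04 -0.08  0.3   2.14 -0.01  0.9   1.79] [ 0.41811237 -0.10885863  0.12874271]
turn [ 0.25  0.   -0.  ] shift cm [-0.07  0.01 -0.08]
```

Reached cleanly. Closing gently on the ball.

>>> {"api": "carry_out", "payload": {"steps": [[0,0,0,0,0,0,0],[0,0,0,0,0,0,0],[0,0,0,0,0,0,0],[0,0,0,0,0,0,0],[0,0,0,0,0,0,0],[0,0,0,0,0,0,0],[0,0,0,0,0,0,0],[0,0,0,0,0,0,0],[0,0,0,0,0,0,0],[0,0,0,0,0,0,0]], "squeeze": 12}}

```text
time: 15.5
position: [0.4502, -0.1756, 0.1055]
tool_rot: [0.186, 2.964, -0.021]
ft_force: [0.7, 4.3, 0.8]
grip_width: 0.309
grip_force: 12.0
```

>>> {"api": "carry_out", "payload": {"steps": [[0,0,0,0.7,-0.1,0.3,0],[0,0,0,1.4,-0.2,0.55,0],[0,0,0,2.1,-0.3,0.73,0],[0,0,0,2.8,-0.36,0.88,0],[0,0,0,3.6,-0.45,0.97,0],[0,0,0,4.3,-0.55,1.0,0],[0,0,0,5.1,-0.65,0.97,0],[0,0,0,5.8,-0.74,0.88,0],[0,0,0,6.6,-0.83,0.72,0],[0,0,0,7.3,-0.92,0.55,0],[0,0,0,8.0,-1.0,0.27,0],[0,0,0,8.6,-1.1,0,0]]}}

```text
time: 16.7
position: [0.5365, -0.1866, 0.105]
tool_rot: [0.186, 2.965, -0.021]
ft_force: [-1.5, 5.0, -0.3]
grip_width: 0.309
grip_force: 12.0
```

>>> {"api": "carry_out", "payload": {"steps": [[0,0,0,0,0,0,0],[0,0,0,0,0,0,0],[0,0,0,0,0,0,0],[0,0,0,0,0,0,0],[0,0,0,0,0,0,0],[0,0,0,0,0,0,0],[0,0,0,0,0,0,0],[0,0,0,0,0,0,0]]}}

```text
time: 17.5
position: [0.5363, -0.1865, 0.1051]
tool_rot: [0.186, 2.963, -0.021]
ft_force: [0.8, 4.2, -3.5]
grip_width: 0.307
grip_force: 12.0
```

```bash
python3 look2.py m6
```

```text
17.5 [ 0.53632514 -0.18652833  0.10512719] [ 0.03  0.11  0.3   1.96 -0.08  0.9   1.81] 0.30741190149497544
```

View pics/m6.png

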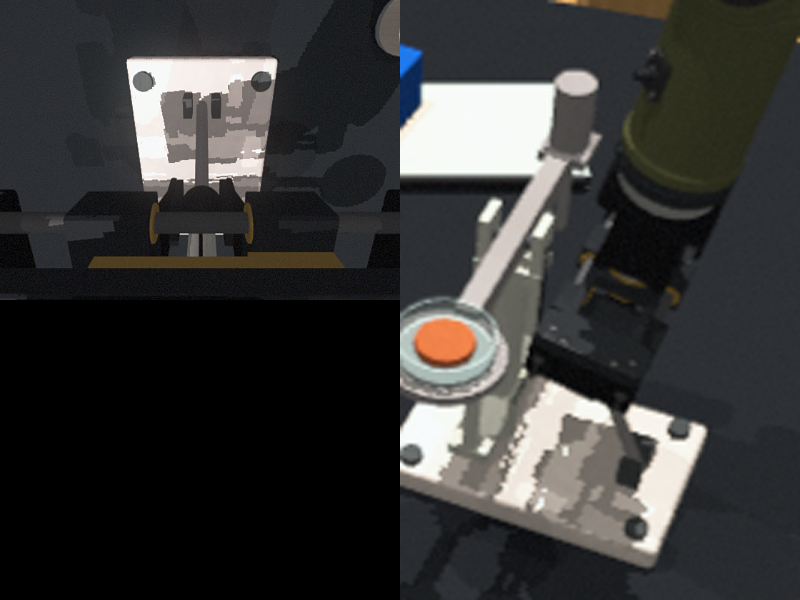

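The lever is thrown over (rod leaning away, (625,430)). The beam sits level with the weight on it: the head at (575,85) and pan at (445,341) are unchanged. I'll dwell, then bring the lever home.

>>> {"api": "carry_out", "payload": {"steps": [[0,0,0,0,0,0,0],[0,0,0,0,0,0,0],[0,0,0,0,0,0,0],[0,0,0,0,0,0,0],[0,0,0,0,0,0,0],[0,0,0,0,0,0,0],[0,0,0,0,0,0,0],[0,0,0,0,0,0,0],[0,0,0,0,0,0,0],[0,0,0,0,0,0,0],[0,0,0,0,0,0,0],[0,0,0,0,0,0,0]]}}

```text
time: 18.8
position: [0.5364, -0.1865, 0.1052]
tool_rot: [0.186, 2.963, -0.021]
ft_force: [0.5, 5.8, -4.0]
grip_width: 0.312
grip_force: 12.0
```

>>> {"api": "carry_out", "payload": {"steps": [[0,0,0,0,0,0,0],[0,0,0,0,0,0,0],[0,0,0,0,0,0,0],[0,0,0,0,0,0,0],[0,0,0,0,0,0,0],[0,0,0,0,0,0,0],[0,0,0,0,0,0,0],[0,0,0,0,0,0,0],[0,0,0,0,0,0,0],[0,0,0,0,0,0,0],[0,0,0,0,0,0,0],[0,0,0,0,0,0,0]]}}

```text
time: 20.0
position: [0.5363, -0.1865, 0.1051]
tool_rot: [0.186, 2.964, -0.021]
ft_force: [1.1, 5.9, -4.6]
grip_width: 0.31
grip_force: 12.0
```

>>> {"api": "carry_out", "payload": {"steps": [[0,0,0,-0.7,0.1,0.3,0],[0,0,0,-1.4,0.2,0.55,0],[0,0,0,-2.1,0.3,0.73,0],[0,0,0,-2.8,0.36,0.88,0],[0,0,0,-3.6,0.45,0.97,0],[0,0,0,-4.3,0.55,1.0,0],[0,0,0,-5.1,0.65,0.97,0],[0,0,0,-5.8,0.74,0.88,0],[0,0,0,-6.6,0.83,0.72,0],[0,0,0,-7.3,0.92,0.55,0],[0,0,0,-8.0,1.0,0.27,0],[0,0,0,-8.7,1.1,0,0]]}}

```text
time: 21.2
position: [0.4511, -0.1758, 0.1069]
tool_rot: [0.186, 2.958, -0.022]
ft_force: [6.4, 5.6, -4.4]
grip_width: 0.313
grip_force: 12.0
```

>>> {"api": "carry_out", "payload": {"steps": [[0,0,0,-0.1,0,-0.05,0],[0,0,0,-0.2,0,-0.1,0],[0,0,0,-0.2,0,-0.1,0],[0,0,0,-0.2,0,-0.1,0]]}}

```text
time: 21.6
position: [0.449, -0.1756, 0.1059]
tool_rot: [0.186, 2.959, -0.021]
ft_force: [3.6, 6.2, -1.1]
grip_width: 0.316
grip_force: 12.0
```

Against the home stop. Open and withdraw along the tool axis.

>>> {"api": "carry_out", "payload": {"steps": [[0,0,0,0,0,0,0.5],[0,0,0,0,0,0,0.7],[0,0,0,0,0,0,0.7],[0,0,0,0,0,0,0.7],[0,0,0,0,0,0,0.7],[0,0,0,-0.3,0,1.5,0.7],[0,0,0,-0.9,0.1,5,0.7],[0,0,0,-1.6,0.2,9,0.7],[0,0,0,-2,0.25,13,0.7],[0,0,0,-2,0.25,17,0.7],[0,0,0,-2,0.25,20,0.7],[0,0,0,-2,0.25,20,0.7]]}}

```text
time: 22.8
position: [0.4293, -0.1749, 0.3098]
tool_rot: [0.187, 2.955, -0.025]
ft_force: [0.7, -0.3, -0.7]
grip_width: 0.697
grip_force: 0.0
```

```bash
python3 look2.py m7
```

```text
22.8 [ 0.4292982  -0.17486573  0.30978866] [ 0.05 -0.27  0.25  1.89  0.04  1.34  1.73] 0.6965841106658291
```

View pics/m7.png

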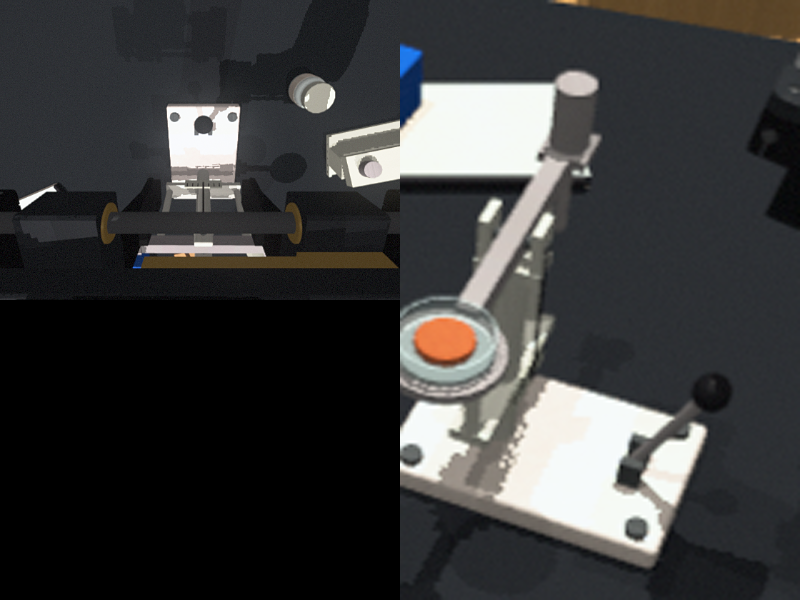

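The ball is back home at (711,392), against (710,392) at the start. The weight is still seated at (575,85), and the arm is clear. Handing in.

```bash
python3 -c "
from bench import ctrl
print(ctrl.close_job())"
```

```text
the job is handed in; nothing more can be done
None
```

I handed the job in at about 23 s: the tall weight hangs in the eyelet, the freed beam looked level in the picture during the 3 s the lever was over, and the last picture shows the lever back home; the judge returned no verdict.

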